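Latch the sewing accessory case shut

ROBOT

A 6-joint arm with a two-finger parallel gripper is mounted at the origin on the work surface. World frame = base frame: x ahead of the robot, y to its left, z up, the work surface at z = 0. Lengths are in m, angles in degrees, forces in N, time in s.
With the tool pointing down it reaches from about 0.25 to 0.725 m from the base axis. Payload 9.7 kg.
Tool frame: the origin (TCP) lies at the very end of the fingers, on their centre line; the grasp point (between the pads) lies 19 mm behind it; z points along the fingers, y is the line along which they close (so a half turn about z gives the same grasp; the last joint's range is limited). The gripper opens to 85 mm and grips with 20 to 120 N. Pads are 22 mm wide; open, the fingers measure 114 mm over their backs; the gripper's body (76 mm by 85 mm) begins 54 mm behind the grasp point. The pads swing forward as they close: fully open they stand 13 mm farther back than shut.
Start: joints at [-76.547, 4.979, 10.078, 95.1, 0, 90], TCP at [0.128, -0.535, 0.231] pointing down, gripper open.
Joint ranges: [-179.16, 179.16], [-48.56, 103.87], [-65.8, 70.77], [-126.05, 130.52], [-82.76, 87.17], [-180, 180]. Speed limits (degrees/s): [127.2, 127.2, 147.25, 180, 180, 180].

INTERFACE

Orientations are given as [roll, pitch, yaw] about the fixed x, y, z axes, in that order (R = Rz(yaw) Ry(pitch) Rx(roll)).
In Python, from workcell import bot gives the robot as it stands.
- The arm moves only by the tool drive_tool, never from a script. Its argument "plan" is a list of rows, each an object of numbers: "dx", "dy", "dz": the shift along the tool's x, y, z in m; "roll": the turn about the tool's z in rad; "hand": the finger opening in m, from 0 to 0.0854. In form: [{"dx": .., "dy": .., "dz": .., "roll": .., "hand": ..}, ...]. A call has 1 to 20 rows; each row is the pose to reach, as a shift and turn from the pose commanded when the call began, along the tool's axes at that moment; what a row does not reach only later rows make up. A row lasts 1/12 s, in which the tool goes at most 41.7 mm and 7.16 degrees, less where a joint would pass 70% of its speed; a pose out of reach is approached as far as the arm can. A call with a gripper value outside its range is refused whole. The fingers move at their own pace and stop on an object; "force" is the grip in N (left out, the last holds). Time passes only in rows, so rows that repeat a pose let the fingers close. It gives the time, the measured TCP pose, the force and the opening at its end, in the units of the state.
- bot.get_obs(): the state, without advancing time (a new reading comes with each control period).
- bot.camera(name): name is "scene" or "top" or "wrist"; returns a dict with "frame" (420x560x3 uint8, red, green, blue), "z_map" (420x560 float32, m along the optical axis (not along the pixel's ray), 0 where there is no reading), "mtx" (3x3 intrinsics, pixels), "R" (3x3) and "t" (3): a world point X has camera coordinates R X + t. Camera axes: x right, y down, z forward; pixel columns grow to the right and rows downward; lengths in m; the calibration is good to about 2 mm. A picture is of the moment at which its call begins.
- bot.job_done(): hands the job in, once; it reports no verdict.
The state is a dict: "time": time; "q": joint angles; "qd": joint speeds; "joint_efforts": joint torques, N m; "ee_pos": TCP position; "tcp_rot": TCP orientation; "wrist_force": force on the tool from outside, world axes, zero at the start; "torque": the same for the moment, N m; "opening": finger opening in m.
Only numpy, scipy, OpenCV 4.12 (cv2) and the standard library are available. Lean on these libraries where they do the work, as an engineer would, in place of code of your own. Each camera call takes 0.05 s, during which the arm holds its last target. There are 200 camera calls.

TASK

The hard case standing on the sewing table is held ajar by its springy seal: hook the wire loop of the draw latch on its top under the lip of the keeper on the lid half, then push the latch's lever over past centre until it lies flat, so that the case is clamped shut. A light push of the fingers on the lever is enough, so do not squeeze, force or ram any part of the latch; leave the thread cone, oil tin and screwdriver alone, and let go of everything.

Things in the scene. Friction and masses are not known exactly. Their poses are not given: they have to be found in the camera images.
- case_top (a point): Top of a grey plastic case standing on the table, fixed, 150 mm deep (x), 280 wide (y), 190 high. Origin: top face, middle of the seam. x points across the seam from the deep half (90 mm, fixed, has the lever) to the lid half (60 mm, hinged at its lower edge, has the keeper); y along the seam; z up. At yaw 0 x points away from the robot. The latch works in the x-z plane at y = 0.
- lever_pivot (a point): The lever's pivot axis (along y): 25 mm to the -x side of the seam, 18 mm above the case's top. Axes as case_top. The loop's own pivot is on the lever, 15 mm from this axis: at lever angle q it lies 15*cos(3.40 - q) mm along x and 15*sin(3.40 - q) mm up from here, so the loop moves forward and back as the lever swings.
- lever (a joint): Lever angle, rad. 0 = clamped, handle flat along -x over the deep half (hard stop); 1.57 = straight up; 2.18 = leaning over towards the keeper (stop). Stiff pivot (0.05 N m), stays where left. With the loop hooked the load comes on near 1.4 rad, is 7 to 10 N near the handle's end from 1.3 to 0.7, and falls towards dead centre at about 0.26; below that it snaps on to 0 by itself.
- lever_handle: The lever's handle. Origin on the lever's outer face (uppermost when clamped), 58 mm from the pivot along the handle. The handle is a steel bar 22 mm wide (y), 6 mm thick, reaching 68 mm from the pivot, its last 8 mm 4 mm higher on this face. The frame turns with the lever: x points from the handle's end to the pivot, z out of this face.
- bail (a joint): Angle of the wire loop (bail) relative to the lever, rad, range -0.1 to 2.6. The loop's elevation above the case's +x direction is (bail - lever): 0 = level towards the keeper, 1.57 = straight up. Stiff pivot (0.025 N m): stays where left. Pulling the loop towards +x swings the lever over with it.
- bail_bar (a point): Middle of the loop's cross bar, the part that hooks: a 6 mm round bar along y, 40 mm long over all, 60.8 mm from the loop's pivot; two 5 mm wires at y = +-17 mm join it to the pivot. The frame turns with the loop: x points out from the loop's pivot.
- bail_tab (a point): Middle of the loop's steel finger tab, 15 mm past the bar (75.8 mm from the loop's pivot): a plate 25 mm long, 16 wide, 8 thick, with a domed stud (12 mm round) on each side, 24 mm over both (y). It can be pinched by the studs, fingers closing along the case's y, tool pointing down; it then turns between the pads as the loop swings. Axes as bail_bar.
- keeper (a point): On the steel keeper on the lid: middle of the hooking slot, in the outer (+x) face of the post. Post 6 mm thick, 20 wide (y); on it a 4 mm thick lip overhangs 5 mm to +x. The slot below the lip is 10 to 11 mm high, open to +x; its floor is 11 mm above the lid's top and reaches 9 mm out. Lip's top 9 mm above this point. The bar goes over the lip, down beyond it, back to the post.
- lid (a joint): Opening of the lid half about its lower edge, rad. 0 = shut hard; the springy seal holds it at about 0.044 (8.5 mm ajar at the keeper); about 0.010 when latched. At the keeper it yields about 12 N per mm. A carrying handle stands 36 mm out of the case's +y end face, well below the top.
- thread_cone_mid (a point): Middle of a loose white thread cone standing on the table, 68 mm across, 130 mm high. Bystander.
- oil_tin_mid (a point): Middle of a loose grey oil tin standing on the table, 52 mm across, 85 mm high. Bystander.
- screwdriver: A loose screwdriver, 170 mm long, lying on the table on the robot's side of the case. Bystander.

How it is judged (in metres and radians):
On the way, in this order (a step that is already met when the one before it is completed fails the run):
1. the loop's bar is down behind the keeper, under its lip (z of bail_bar in the frame of keeper between -0.006 and 0.004 m and x of bail_bar in the frame of keeper between 0 and 0.012 m), for 0.2 s.
2. the lever is past centre and flat with the loop pulling on the keeper (value of joint lever below 0.1 rad and contact force between bail and lid above 15 N), for 0.2 s.
At the end, for the whole second after the job is handed in: The lever lies flat (within 0.1 rad of its stop), the loop's bar sits under the keeper's lip against its post and pulls on it with over 15 N, and the lid half is drawn shut (under 0.015 rad, 3 mm at the top), all at rest and released (all of step 2 and value of joint lid below 0.015 rad and z of bail_bar in the frame of keeper below 0.005 m and x of bail_bar in the frame of keeper between 0 and 0.008 m and velocity of joint lever below 0.05 rad/s); the robot touches nothing.
It fails at once if the lever's handle was pushed or squeezed harder than 30 N (contact force between the fingers and lever_handle above 30 N).
It fails at once if the lid half was pressed harder than 35 N (contact force between the fingers and lid above 35 N).
It fails at once if the loop was rammed against the keeper or lid with over 35 N before the lever was thrown (value of joint lever above 1.3 rad and contact force between bail and lid above 35 N).
It fails at once if a bystander was moved over 30 mm (distance of any of thread_cone_mid, oil_tin_mid, screwdriver from where it was at the start of the episode above 0.03 m).
It also fails if it takes over 51 s, if anything falls off the work surface, if the arm or the gripper's body presses on something with over 40 N, if the wrist force passes 120 N, or if a joint passes its speed limit or range.

## Working session

There is one attempt and no reset: what is moved stays moved. The work goes in short steps, Python scripts to look and compute and a tool call to move; the robot and the scene stay as the last step left them, time stands still between calls to the robot, and variables do not carry over. Pictures are saved under pics/ and viewed, on a budget of 10 in all, crops included, one or two more only if the job needs it, and the job is handed in when it is done.

Besides the shell and the picture viewer there is one more tool, called after "Emit:" as a command line: name --argument value ..., lists and objects as JSON in quotes. drive_tool: Moves the arm, as the interface text tells. Its arguments: {"type":"object","properties":{"plan":{"type":"array","items":{"type":"object","properties":{"dx":{"type":"number"},"dy":{"type":"number"},"dz":{"type":"number"},"roll":{"type":"number"},"hand":{"type":"number"}}}},"force":{"type":"number"}},"required":["plan"]}

```bash
ls; mkdir -p pics; cat > h.py <<'E'
import numpy as np, cv2
from workcell import bot
def cam(n):
    c=bot.camera(n); c['R']=np.array(c['R']);c['t']=np.array(c['t']);c['mtx']=np.array(c['mtx']); return c
def pts(c):
    z=c['z_map']; v,u=np.mgrid[:z.shape[0],:z.shape[1]]
    K=c['mtx']; X=np.stack([(u-K[0,2])/K[0,0]*z,(v-K[1,2])/K[1,1]*z,z],-1)
    P=(X-c['t'])@c['R']; P[z==0]=np.nan; return P
def proj(c,X):
    x=c['mtx']@(c['R']@np.array(X)+c['t']); return x[:2]/x[2]
def save(n,f): cv2.imwrite('pics/'+n+'.png',np.ascontiguousarray(f[...,::-1]))
E
python3 - <<'E'
from h import *
a=cam('scene');b=cam('top')
np.savez('first.npz',sf=a['frame'],sp=pts(a),tf=b['frame'],tp=pts(b))
import pickle; pickle.dump((a,b),open('first.pkl','wb'))
save('s0',a['frame']);save('t0',b['frame'])
for c in (a,b): print(-c['R'].T@c['t'],c['R'][2],c['mtx'][0,0])
print(bot.get_obs())
E
```

```text
pics
[1.17792776 0.50940939 0.87239206] [-0.60769809 -0.4299081  -0.66774401] 436.22772133845206
[0.29897415 0.05760204 1.35559237] [ 0.17468919  0.00180852 -0.98462197] 494.228337221895
{'time': 0.1, 'q': array([-7.65496276e+01,  5.00590287e+00,  1.00390605e+01,  9.50980280e+01,
       -6.72362623e-04,  9.00004701e+01]), 'qd': array([-0.04626627, -0.06794756,  0.07243635, -0.0277103 , -0.06254323,
        0.04789767]), 'joint_efforts': array([ 2.63504362e-04, -5.21563160e+01,  4.65652049e+01,  1.60710840e-02,
        1.46371082e-05,  1.14619627e-05]), 'ee_pos': array([ 0.12788274, -0.53472424,  0.23067418]), 'tcp_rot': array([-1.79935130e+02,  6.72894453e-04,  1.34499031e+01]), 'wrist_force': array([-0.87497401, -0.47872288, -0.115602  ]), 'torque': array([-0.04320232,  0.03837383,  0.01240199]), 'opening': 0.08558380606996667}
```

View pics/s0.png

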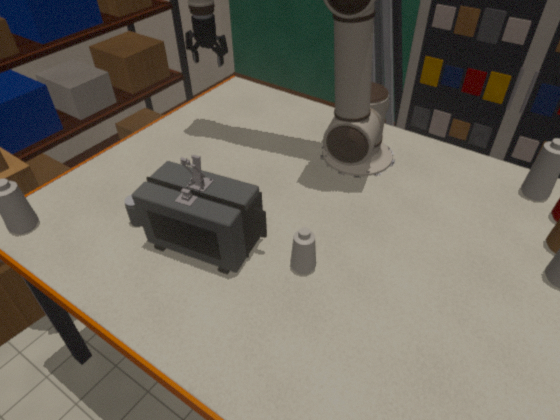

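View pics/t0.png

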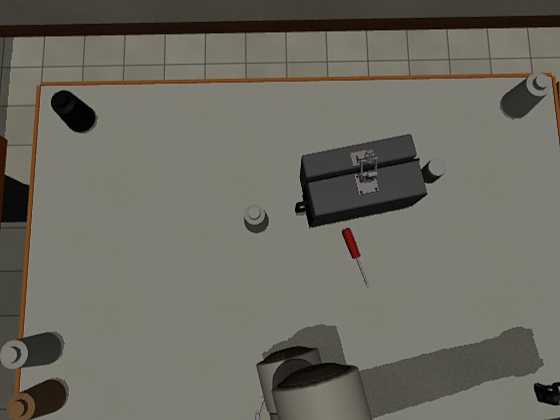

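The scene view shows the case at about (200,215), with the latch standing up at (193,175) and the keeper at (186,197). In the top view the case is at (365,180), with the latch at (367,175), a bottle on each side at (256,218) and (434,168), and the screwdriver at (353,250).

```bash
python3 - <<'E'
from h import *
d=np.load('first.npz')
for k in 'st':
    P=d[k+'p']; m=(abs(P[...,2]-.195)<.012)&(P[...,0]>.2)&(P[...,0]<.9)&(abs(P[...,1])<.6)
    m=cv2.morphologyEx(m.astype(np.uint8),cv2.MORPH_OPEN,np.ones((3,3)))
    n,l,s,c=cv2.connectedComponentsWithStats(m)
    for i in range(1,n):
        if s[i,4]>80:
            q=P[l==i]; print(k,s[i],q.mean(0).round(4),cv2.minAreaRect(q[:,:2].astype(np.float32)), np.median(q[:,2]))
    h=(P[...,2]>.205)&(P[...,0]>.3)&(P[...,0]<.9)&(P[...,1]<.1)&(P[...,1]>-.5)&(P[...,2]<.35)
    q=P[h]; print(len(q)); 
    o=q[np.argsort(-q[:,2])][::max(1,len(q)//40)]; print(o.round(3).tolist())
a=cv2.resize(d['sf'][140:240,120:260],None,fx=5,fy=5,interpolation=2)[:,:400*2][:, :700]
b=cv2.resize(d['tf'][125:235,295:435],None,fx=5,fy=5,interpolation=2)
save('sc',np.clip(a*1.5,0,255).astype(np.uint8)); save('tc',np.clip(b*1.5,0,255).astype(np.uint8))
E
```

```text
s [ 133  161  126   65 4196] [ 0.6205 -0.1386  0.1894] ((0.6139755845069885, -0.15023218095302582), (0.15822270512580872, 0.28317099809646606), 11.24637222290039) 0.189281624167347
408
[[0.636, -0.145, 0.3], [0.636, -0.152, 0.297], [0.637, -0.139, 0.294], [0.635, -0.138, 0.291], [0.632, -0.136, 0.287], [0.636, -0.152, 0.283], [0.622, -0.132, 0.277], [0.591, -0.161, 0.276], [0.63, -0.163, 0.275], [0.595, -0.158, 0.274], [0.596, -0.163, 0.272], [0.591, -0.146, 0.27], [0.592, -0.152, 0.266], [0.593, -0.158, 0.264], [0.593, -0.165, 0.261], [0.594, -0.161, 0.26], [0.588, -0.144, 0.257], [0.593, -0.15, 0.255], [0.595, -0.165, 0.253], [0.596, -0.151, 0.25], [0.59, -0.145, 0.246], [0.598, -0.16, 0.242], [0.597, -0.159, 0.239], [0.6, -0.134, 0.236], [0.598, -0.146, 0.233], [0.598, -0.15, 0.231], [0.601, -0.16, 0.229], [0.601, -0.157, 0.227], [0.596, -0.143, 0.223], [0.599, -0.16, 0.222], [0.596, -0.141, 0.219], [0.6, -0.15, 0.217], [0.6, -0.14, 0.215], [0.6, -0.148, 0.215], [0.65, -0.14, 0.214], [0.654, -0.149, 0.213], [0.651, -0.139, 0.213], [0.65, -0.134, 0.211], [0.6, -0.139, 0.21], [0.61,
[... 802 characters left out ...]
, 0.276], [0.592, -0.165, 0.275], [0.621, -0.151, 0.274], [0.619, -0.142, 0.274], [0.591, -0.149, 0.273], [0.584, -0.149, 0.272], [0.612, -0.135, 0.272], [0.584, -0.152, 0.271], [0.618, -0.168, 0.266], [0.615, -0.134, 0.264], [0.611, -0.134, 0.261], [0.616, -0.167, 0.258], [0.604, -0.135, 0.252], [0.587, -0.146, 0.251], [0.598, -0.136, 0.246], [0.6, -0.139, 0.24], [0.591, -0.137, 0.236], [0.592, -0.145, 0.232], [0.596, -0.143, 0.228], [0.589, -0.141, 0.225], [0.594, -0.144, 0.224], [0.592, -0.158, 0.223], [0.593, -0.166, 0.221], [0.589, -0.138, 0.217], [0.641, -0.138, 0.215], [0.652, -0.144, 0.214], [0.65, -0.137, 0.212], [0.603, -0.139, 0.211], [0.596, -0.14, 0.209], [0.644, -0.152, 0.206]]
```

View pics/sc.png

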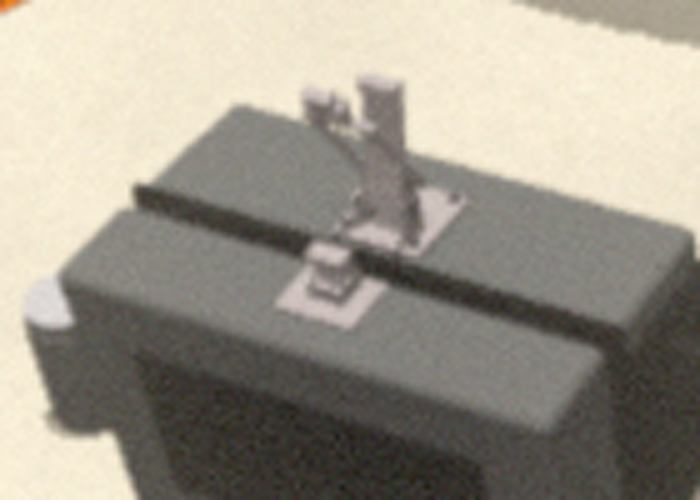

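View pics/tc.png

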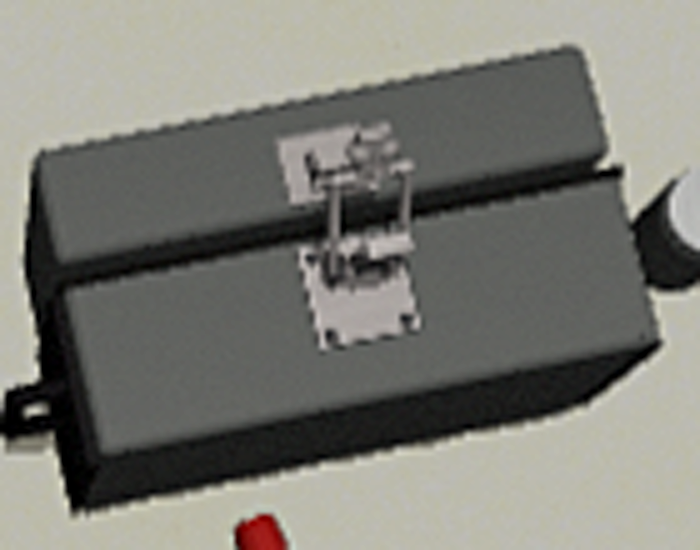

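The case yaw is about 10.7°, with the top at z≈0.19. The lever stands near upright, and the loop leans towards the keeper. I'll move above it for a near look.

Emit:
drive_tool --plan '[{"dx": 0,"dy": 0,"dz": -0.04,"roll": 0.048,"hand": 0.05},{"dx": 0.02,"dy": -0.01,"dz": -0.08,"roll": 0.048,"hand": 0.05},{"dx": 0.05,"dy": -0.025,"dz": -0.1,"roll": 0.048,"hand": 0.05},{"dx": 0.525,"dy": -0.26,"dz": -0.19,"roll": 0.048,"hand": 0.05},{"dx": 0.525,"dy": -0.26,"dz": -0.19,"roll": 0.048,"hand": 0.05},{"dx": 0.525,"dy": -0.26,"dz": -0.19,"roll": 0.048,"hand": 0.05},{"dx": 0.525,"dy": -0.26,"dz": -0.19,"roll": 0.048,"hand": 0.05},{"dx": 0.525,"dy": -0.26,"dz": -0.19,"roll": 0.048,"hand": 0.05},{"dx": 0.525,"dy": -0.26,"dz": -0.19,"roll": 0.048,"hand": 0.05},{"dx": 0.525,"dy": -0.26,"dz": -0.19,"roll": 0.048,"hand": 0.05},{"dx": 0.525,"dy": -0.26,"dz": -0.19,"roll": 0.048,"hand": 0.05},{"dx": 0.525,"dy": -0.26,"dz": -0.19,"roll": 0.048,"hand": 0.05},{"dx": 0.525,"dy": -0.26,"dz": -0.19,"roll": 0.048,"hand": 0.05},{"dx": 0.525,"dy": -0.26,"dz": -0.19,"roll": 0.048,"hand": 0.05},{"dx": 0.525,"dy": -0.26,"dz": -0.19,"roll": 0.048,"hand": 0.05},{"dx": 0.525,"dy": -0.26,"dz": -0.19,"roll": 0.048,"hand": 0.05},{"dx": 0.525,"dy": -0.26,"dz": -0.19,"roll": 0.048,"hand": 0.05},{"dx": 0.525,"dy": -0.26,"dz": -0.19,"roll": 0.048,"hand": 0.05},{"dx": 0.525,"dy": -0.26,"dz": -0.19,"roll": 0.048,"hand": 0.05},{"dx": 0.525,"dy": -0.26,"dz": -0.19,"roll": 0.048,"hand": 0.05}]' --force 20

```text
time: 1.77
ee_pos: [0.5771, -0.1605, 0.4216]
tcp_rot: [180.0, 0.0, 10.7]
wrist_force: [-0.1, -0.5, -0.4]
opening: 0.0501
```

```bash
cat >> h.py <<'E'
YAW=np.deg2rad(10.7); C0=np.array([.6232,-.1503,.190])
Rc=np.array([[np.cos(YAW),-np.sin(YAW),0],[np.sin(YAW),np.cos(YAW),0],[0,0,1]])
def tocase(P): return (P-C0)@Rc*1000
def toworld(p): return C0+Rc@(np.array(p)/1000)
E
python3 - <<'E'
from h import *
c=cam('wrist'); P=pts(c); import pickle; pickle.dump(c,open('w1.pkl','wb'))
save('w1',np.clip(c['frame']*1.4,0,255).astype(np.uint8)); print(-c['R'].T@c['t'],c['R'][2])
p=tocase(P)
g=(abs(p[...,2])<3)&(abs(p[...,1])<150)&(p[...,0]<0)&(p[...,0]>-100); q=P[g]; print('deep',cv2.minAreaRect(q[:,:2].astype(np.float32)),np.median(q[:,2]))
for lo,hi in ((12,18),(18,23),(23,28),(28,45),(45,60),(60,75),(75,85),(85,95),(95,105),(105,115)):
    g=(p[...,2]>lo)&(p[...,2]<hi)&(abs(p[...,1])<60)&(abs(p[...,0])<75)
    if g.sum(): print(lo,g.sum(),np.percentile(p[g],[2,50,98],axis=0).round(1).tolist())
E
```

```text
[ 0.64677099 -0.14691145  0.56523721] [-0.27294511 -0.05217682 -0.96061363]
deep ((0.5797999501228333, -0.15828284621238708), (0.08735302090644836, 0.2822366952896118), 10.70528507232666) 0.1911241036899963
12 52 [[-20.4, -12.2, 12.1], [19.2, 2.7, 13.3], [35.0, 12.9, 17.7]]
18 67 [[-28.0, -15.0, 18.1], [-20.9, 1.3, 20.9], [-16.5, 15.7, 22.8]]
23 396 [[-26.2, -13.9, 23.7], [25.5, 0.3, 25.6], [32.9, 14.5, 27.6]]
28 258 [[-32.1, -18.2, 28.4], [-24.7, -0.6, 36.8], [-20.8, 18.7, 44.5]]
45 234 [[-28.2, -18.3, 45.4], [-26.0, 0.2, 52.8], [-16.9, 19.1, 59.7]]
60 206 [[-29.9, -18.5, 60.3], [-27.8, 0.2, 66.3], [-7.7, 19.0, 74.0]]
75 124 [[-37.6, -18.4, 75.5], [-6.8, 2.5, 82.3], [-2.7, 19.2, 85.0]]
85 608 [[-37.4, -17.6, 85.2], [-1.9, 0.1, 86.9], [3.4, 18.4, 94.1]]
95 275 [[1.9, -10.6, 95.5], [6.1, 0.7, 102.2], [12.7, 11.6, 104.7]]
105 291 [[7.7, -7.1, 105.4], [12.6, -0.0, 108.4], [16.7, 7.7, 110.6]]
```

View pics/w1.png

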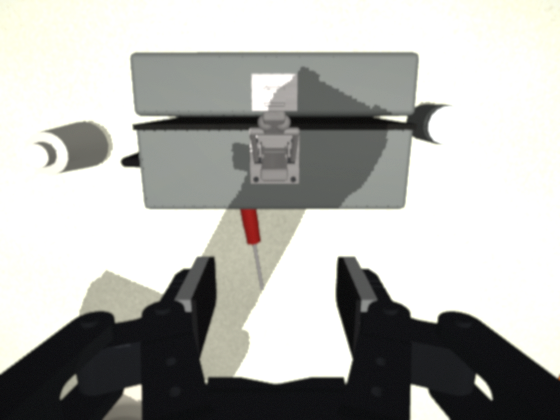

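The wrist view shows the latch centred at (275,150), with the white keeper plate at (273,90). The loop looks symmetric about y=0. Next I'll extract the lip, stud and bar details.

```bash
python3 - <<'E'
from h import *
import pickle; c=pickle.load(open('w1.pkl','rb')); P=pts(c); p=tocase(P).reshape(-1,3)
X,Y,Z=p.T
def s(n,g): print(n,g.sum(),np.percentile(p[g],[2,20,50,80,98],axis=0).round(1).tolist())
s('lip',(X>15)&(X<45)&(Z>20)&(Z<32)&(abs(Y)<14))
s('plate',(X>10)&(X<60)&(Z>-3)&(Z<8)&(abs(Y)<20))
s('studs',(abs(Y)>9)&(abs(Y)<14)&(Z>88)&(X>-15))
s('tabmid',(abs(Y)<6)&(Z>88)&(X>-15))
s('bar',(abs(Y)>9.5)&(abs(Y)<20)&(Z>80)&(Z<89)&(X>-15))
s('wire',(abs(abs(Y)-17)<3)&(Z>40)&(Z<75))
s('handle',(abs(Y)<8)&(X<-22)&(Z>55)&(Z<82))
s('handletop',(abs(Y)<9)&(X<-22)&(Z>82))
w=(abs(abs(Y)-17)<3.5)&(Z>40)&(Z<82); print(np.polyfit(X[w],Z[w],1))
d=np.load('first.npz')
for k in 'st':
    p=tocase(d[k+'p'].reshape(-1,3)); X,Y,Z=p.T
    s(k+'lip',(X>15)&(X<45)&(Z>20)&(Z<32)&(abs(Y)<14)); s(k+'tabtop',(abs(Y)<14)&(Z>88)&(X>-25)&(X<40))
E
```

```text
lip 286 [[22.5, -8.8, 24.0], [24.2, -5.2, 25.0], [27.7, 0.7, 25.7], [31.2, 6.6, 26.3], [32.9, 10.2, 27.1]]
plate 1693 [[11.9, -19.4, -2.2], [23.3, -14.1, -0.8], [41.7, -0.6, 1.2], [52.8, 13.9, 2.3], [59.1, 19.6, 3.8]]
studs 115 [[-0.8, -13.7, 88.1], [0.7, -10.2, 88.6], [6.1, 9.4, 100.3], [9.6, 10.9, 102.4], [12.3, 13.8, 103.5]]
tabmid 403 [[-0.7, -5.8, 90.8], [3.1, -3.6, 98.9], [9.1, -0.0, 106.5], [14.0, 3.5, 109.0], [16.7, 5.6, 110.5]]
bar 216 [[-4.7, -18.8, 80.5], [-1.8, -16.0, 85.8], [0.5, 0.0, 87.2], [2.1, 16.2, 88.1], [3.5, 19.3, 88.8]]
wire 214 [[-27.4, -18.7, 40.6], [-23.4, -16.9, 48.4], [-16.9, 14.9, 59.2], [-11.2, 17.5, 69.1], [-7.7, 19.5, 74.0]]
handle 125 [[-29.8, -7.5, 55.3], [-29.3, -4.9, 57.7], [-28.5, 0.2, 62.7], [-27.6, 5.2, 67.4], [-26.9, 7.8, 70.2]]
handletop 3713 [[-37.4, -8.7, 85.5], [-36.5, -5.5, 307.9], [-35.9, 0.1, 312.8], [-35.3, 5.6, 316.0], [-29.9, 8.7, 318.0]]
[ 1.69498565 87.66419281]
slip 37 [[21.6, -6.3, 20.2], [24.9, -4.2, 22.5], [28.7, 2.4, 23.9], [32.3, 9.6, 25.1], [34.4, 11.7, 26.6]]
stabtop 54 [[7.2, -5.1, 89.7], [10.6, -2.4, 96.3], [12.4, 5.2, 101.7], [15.0, 10.6, 106.8], [17.9, 13.3, 108.5]]
tlip 31 [[20.2, -5.2, 20.7], [22.6, -3.4, 22.1], [25.1, 2.3, 23.9], [28.8, 7.6, 26.2], [31.0, 9.9, 28.2]]
ttabtop 79 [[-2.8, -10.4, 88.8], [0.7, -4.9, 96.5], [5.1, 1.0, 102.5], [8.7, 6.8, 106.7], [13.6, 10.5, 109.0]]
```

Emit:
drive_tool --plan '[{"dx": 0.03,"dy": -0.0017,"dz": 0.0,"roll": 0,"hand": 0.05},{"dx": 0.057,"dy": -0.0017,"dz": 0.03,"roll": 0,"hand": 0.05},{"dx": 0.057,"dy": -0.0017,"dz": 0.06,"roll": 0,"hand": 0.05},{"dx": 0.057,"dy": -0.0017,"dz": 0.09,"roll": 0,"hand": 0.05},{"dx": 0.057,"dy": -0.0017,"dz": 0.11,"roll": 0,"hand": 0.05},{"dx": 0.057,"dy": -0.0017,"dz": 0.125,"roll": 0,"hand": 0.05},{"dx": 0.057,"dy": -0.0017,"dz": 0.135,"roll": 0,"hand": 0.05},{"dx": 0.057,"dy": -0.0017,"dz": 0.1405,"roll": 0,"hand": 0.05},{"dx": 0.057,"dy": -0.0017,"dz": 0.1405,"roll": 0,"hand": 0.05},{"dx": 0.057,"dy": -0.0017,"dz": 0.1405,"roll": 0,"hand": 0.05}]' --force 20

```text
time: 2.65
ee_pos: [0.6332, -0.1482, 0.2821]
tcp_rot: [180.0, -0.1, 10.6]
wrist_force: [-0.3, 0.4, 0.4]
opening: 0.0502
```

```bash
python3 - <<'E'
from h import *
c=cam('wrist'); import pickle; pickle.dump(c,open('w2.pkl','wb'))
o=bot.get_obs(); print(tocase(o['ee_pos']),o['wrist_force'])
save('w2',np.clip(c['frame']*1.3,0,255).astype(np.uint8))
p=tocase(pts(c)).reshape(-1,3);X,Y,Z=p.T
def s(n,g): print(n,g.sum(),np.percentile(p[g],[2,20,50,80,98],axis=0).round(1).tolist())
s('studs',(abs(Y)>9)&(abs(Y)<14)&(Z>92)&(X>-15)&(X<25)&(Z<115))
s('fing',(abs(Y)>17)&(abs(Y)<40)&(Z>85)&(X>-15)&(X<25)&(Z<125))
s('lip',(X>15)&(X<45)&(Z>20)&(Z<32)&(abs(Y)<14))
E
```

```text
[10.53361881  0.23183537 92.38028702] [0.31407897 0.19201074 0.51104736]
studs 222 [[5.7, -11.1, 97.2], [8.0, -9.9, 99.7], [10.2, 9.4, 101.3], [12.0, 10.6, 102.5], [13.3, 11.8, 103.6]]
fing 3535 [[0.2, -37.0, 87.4], [7.9, -26.9, 105.1], [17.4, 17.3, 113.5], [21.3, 28.2, 120.8], [21.9, 38.1, 124.6]]
lip 679 [[22.4, -9.1, 22.6], [24.5, -5.6, 25.0], [28.1, 0.3, 25.6], [31.7, 6.7, 26.2], [33.3, 10.2, 26.9]]
```

View pics/w2.png

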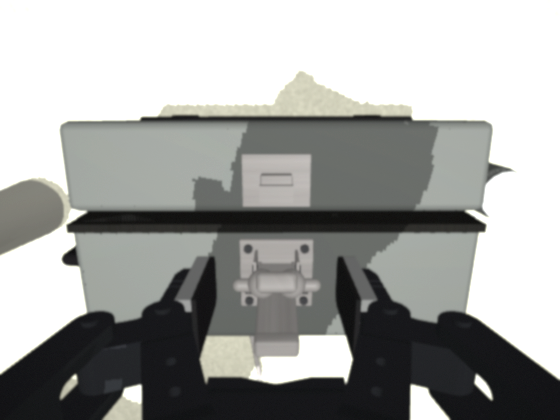

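The wrist view shows the loop tab at (277,287), with its studs at (240,287) and (315,287), centred between the open fingers. The keeper is at (277,180). Close on the studs.

Emit:
drive_tool --plan '[{"dx": 0,"dy": 0,"dz": 0.001,"roll": 0,"hand": 0.015},{"dx": 0,"dy": 0,"dz": 0.001,"roll": 0,"hand": 0.015},{"dx": 0,"dy": 0,"dz": 0.001,"roll": 0,"hand": 0.015},{"dx": 0,"dy": 0,"dz": 0.001,"roll": 0,"hand": 0.015},{"dx": 0,"dy": 0,"dz": 0.001,"roll": 0,"hand": 0.015},{"dx": 0,"dy": 0,"dz": 0.001,"roll": 0,"hand": 0.015}]' --force 20

```text
time: 3.2
ee_pos: [0.6342, -0.1479, 0.2804]
tcp_rot: [179.9, -0.1, 10.7]
wrist_force: [3.2, -3.0, 4.3]
opening: 0.0219
```

Emit:
drive_tool --plan '[{"dx": 0.003,"dy": 0,"dz": -0.001,"hand": 0.015},{"dx": 0.006,"dy": 0,"dz": -0.0015,"hand": 0.015},{"dx": 0.009,"dy": 0,"dz": -0.002,"hand": 0.015},{"dx": 0.0115,"dy": 0,"dz": -0.002,"hand": 0.015},{"dx": 0.015,"dy": 0,"dz": 0.0,"hand": 0.015},{"dx": 0.019,"dy": 0,"dz": 0.003,"hand": 0.015},{"dx": 0.023,"dy": 0,"dz": 0.006,"hand": 0.015},{"dx": 0.0265,"dy": 0,"dz": 0.0095,"hand": 0.015},{"dx": 0.03,"dy": 0,"dz": 0.013,"hand": 0.015},{"dx": 0.033,"dy": 0,"dz": 0.017,"hand": 0.015},{"dx": 0.0365,"dy": 0,"dz": 0.021,"hand": 0.015},{"dx": 0.039,"dy": 0,"dz": 0.0255,"hand": 0.015},{"dx": 0.0415,"dy": 0,"dz": 0.03,"hand": 0.015},{"dx": 0.0435,"dy": 0,"dz": 0.0345,"hand": 0.015},{"dx": 0.0435,"dy": 0,"dz": 0.0345,"hand": 0.015},{"dx": 0.0435,"dy": 0,"dz": 0.0345,"hand": 0.015}]' --force 20

```text
invalid input at $.plan[0]: expected keys dx, dy, dz, roll, hand
```

```bash
python3 - <<'E'
from h import *
c=cam('wrist'); import pickle; pickle.dump(c,open('w3.pkl','wb'))
o=bot.get_obs(); print(tocase(o['ee_pos']),o['wrist_force'],o['opening'])
save('w3',np.clip(c['frame']*1.3,0,255).astype(np.uint8))
E
```

```text
[11.23430035  0.31576772 90.34624028] [ 4.34425271 -3.02075312  4.98315283] 0.021835022393482815
```

View pics/w3.png

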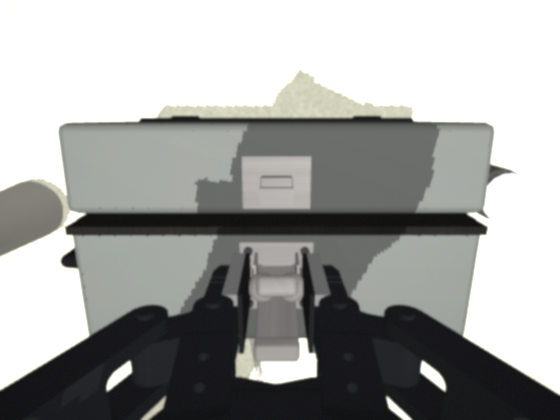

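The move was refused because the roll key was missing, so the arm did not move. The picture does show the studs pinched between the pads at (246,288) and (307,288). I'll repeat the move with roll included.

Emit:
drive_tool --plan '[{"dx": 0.003,"dy": 0,"dz": -0.001,"roll": 0,"hand": 0.015},{"dx": 0.006,"dy": 0,"dz": -0.0015,"roll": 0,"hand": 0.015},{"dx": 0.009,"dy": 0,"dz": -0.002,"roll": 0,"hand": 0.015},{"dx": 0.0115,"dy": 0,"dz": -0.002,"roll": 0,"hand": 0.015},{"dx": 0.015,"dy": 0,"dz": 0.0,"roll": 0,"hand": 0.015},{"dx": 0.019,"dy": 0,"dz": 0.003,"roll": 0,"hand": 0.015},{"dx": 0.023,"dy": 0,"dz": 0.006,"roll": 0,"hand": 0.015},{"dx": 0.0265,"dy": 0,"dz": 0.0095,"roll": 0,"hand": 0.015},{"dx": 0.03,"dy": 0,"dz": 0.013,"roll": 0,"hand": 0.015},{"dx": 0.033,"dy": 0,"dz": 0.017,"roll": 0,"hand": 0.015},{"dx": 0.0365,"dy": 0,"dz": 0.021,"roll": 0,"hand": 0.015},{"dx": 0.039,"dy": 0,"dz": 0.0255,"roll": 0,"hand": 0.015},{"dx": 0.0415,"dy": 0,"dz": 0.03,"roll": 0,"hand": 0.015},{"dx": 0.0435,"dy": 0,"dz": 0.0345,"roll": 0,"hand": 0.015},{"dx": 0.0435,"dy": 0,"dz": 0.0345,"roll": 0,"hand": 0.015},{"dx": 0.0435,"dy": 0,"dz": 0.0345,"roll": 0,"hand": 0.015}]' --force 20

```text
time: 4.58
ee_pos: [0.677, -0.1395, 0.2449]
tcp_rot: [180.0, -0.0, 10.7]
wrist_force: [3.5, -4.6, 0.7]
opening: 0.0215
```

```bash
python3 - <<'E'
from h import *
c=cam('wrist'); import pickle; pickle.dump(c,open('w4.pkl','wb'))
o=bot.get_obs(); print(tocase(o['ee_pos']),o['wrist_force'],o['opening'])
save('w4',np.clip(c['frame']*1.3,0,255).astype(np.uint8))
p=tocase(pts(c)).reshape(-1,3);X,Y,Z=p.T
def s(n,g): print(n,g.sum(),np.percentile(p[g],[2,20,50,80,98],axis=0).round(1).tolist())
s('tab',(abs(Y)<7)&(Z>40)&(X>10)&(X<80)&(Z<100))
s('lip',(X>15)&(X<45)&(Z>20)&(Z<32)&(abs(Y)<14))
s('handle',(abs(Y)<9)&(Z>40)&(X>-40)&(X<25)&(Z<100))
E
```

```text
[54.86320143  0.56933422 55.08077843] [ 2.82459697 -4.89195727  1.11376483] 0.02142328468242588
tab 1871 [[33.2, -6.7, 59.6], [40.7, -4.2, 64.0], [50.7, -0.0, 67.7], [58.2, 4.3, 69.4], [60.0, 6.7, 70.8]]Traceback (most recent call last):
  File "<stdin>", line 8, in <module>
  File "<stdin>", line 6, in s
    return _quantile_unchecked(
        a, q, axis, out, overwrite_input, method, keepdims, weights)
    return _ureduce(a,
                    func=_quantile_ureduce_func,
    ...<5 lines>...
                    overwrite_input=overwrite_input,
                    method=method)
    r = func(a, **kwargs)
    result = _quantile(arr,
                       quantiles=q,
    ...<2 lines>...
                       out=out,
                       weights=wgt)
    slices_having_nans = np.isnan(arr[-1, ...])
                                  ~~~^^^^^^^^^
IndexError: index -1 is out of bounds for axis 0 with size 0
```

View pics/w4.png

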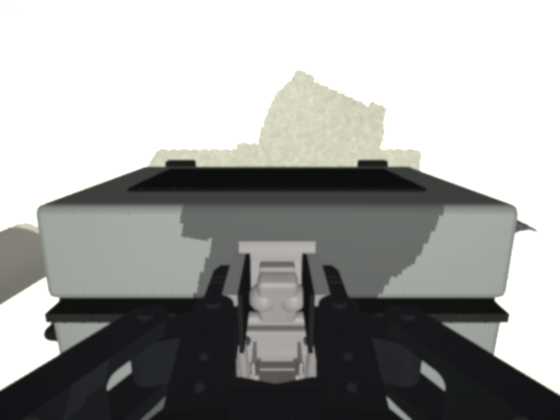

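The tab is still pinched at (277,285) and the loop has come down as planned. The keeper plate shows behind it at (277,250). Keep lowering along the arc, but stop before passing the lip.

Emit:
drive_tool --plan '[{"dx": 0.0015,"dy": 0,"dz": 0.0045,"roll": 0,"hand": 0.015},{"dx": 0.003,"dy": 0,"dz": 0.0095,"roll": 0,"hand": 0.015},{"dx": 0.0045,"dy": 0,"dz": 0.0145,"roll": 0,"hand": 0.015},{"dx": 0.005,"dy": 0,"dz": 0.0195,"roll": 0,"hand": 0.015},{"dx": 0.0058,"dy": 0,"dz": 0.0245,"roll": 0,"hand": 0.015},{"dx": 0.006,"dy": 0,"dz": 0.0295,"roll": 0,"hand": 0.015},{"dx": 0.006,"dy": 0,"dz": 0.0335,"roll": 0,"hand": 0.015},{"dx": 0.0056,"dy": 0,"dz": 0.037,"roll": 0,"hand": 0.015},{"dx": 0.0056,"dy": 0,"dz": 0.037,"roll": 0,"hand": 0.015},{"dx": 0.0056,"dy": 0,"dz": 0.037,"roll": 0,"hand": 0.015}]' --force 20

```text
time: 5.47
ee_pos: [0.6822, -0.1386, 0.2072]
tcp_rot: [-180.0, 0.0, 10.7]
wrist_force: [2.2, -5.2, 0.2]
opening: 0.022
```

```bash
python3 - <<'E'
from h import *
import pickle
o=bot.get_obs(); print(tocase(o['ee_pos']),o['wrist_force'],o['opening'])
for n in('scene','wrist'):
    c=cam(n); pickle.dump(c,open(n+'5.pkl','wb'))
    p=tocase(pts(c)).reshape(-1,3);X,Y,Z=p.T
    g=(abs(Y)<9)&(Z>8)&(X>-45)&(X<80)&(Z<110); q=p[g]; print(n,g.sum(),q[np.argsort(q[:,0])][::max(1,len(q)//40)].round(0).astype(int).tolist())
    if n=='scene':
        u,v=proj(c,toworld([30,0,40])); print(u,v); f=c['frame'][int(v)-45:int(v)+45,int(u)-60:int(u)+60]
        save('s5',np.clip(cv2.resize(f,None,fx=6,fy=6,interpolation=2)*1.5,0,255).astype(np.uint8))
E
```

```text
[60.11561464  0.5754608  17.23376012] [ 2.15090394 -5.24606446  0.18797435] 0.02199712427401293
scene 150 [[-20, 2, 19], [-18, 4, 24], [-3, 6, 65], [0, 2, 81], [2, 7, 81], [4, 8, 80], [50, -8, 36], [53, -8, 41], [54, -7, 31], [55, -8, 49], [57, -8, 29], [57, -9, 51], [58, -8, 54], [59, -8, 37], [60, -7, 35], [61, 2, 27], [61, -9, 51], [62, -3, 26], [62, 5, 19], [63, -7, 28], [63, -8, 84], [64, -8, 50], [65, 2, 24], [65, -8, 42], [66, -8, 39], [66, -8, 63], [66, -8, 25], [67, -9, 84], [68, -8, 32], [69, -9, 79], [69, -9, 26], [70, -9, 24], [70, -9, 36], [70, -4, 96], [70, 4, 93], [71, -2, 102], [71, -4, 104], [71, -4, 94], [71, -8, 87], [72, -6, 107], [72, -7, 50], [72, -4, 100], [73, -7, 86], [73, -8, 91], [74, -6, 95], [75, -9, 95], [75, -7, 87], [77, -8, 103], [78, -7, 106], [78, -8, 86]]
182.65212311856934 185.7422582163792
wrist 7577 [[22, -3, 25], [24, 5, 26], [27, 3, 26], [29, 9, 24], [31, 5, 26], [37, -3, 30], [39, 7, 30], [41, 9, 29], [43, -1, 32], [45, -1, 32], [48, -6, 31], [50, -6, 31], [52, 2, 30], [54, 9, 32], [56, 2, 30], [57, -6, 30], [58, -4, 31], [60, -2, 29], [62, -2, 28], [64, 8, 28], [65, -1, 27], [70, -5, 93], [70, 8, 93], [71, -6, 91], [71, 1, 95], [71, 3, 102], [71, -3, 99], [71, -3, 96], [71, -6, 98], [71, -4, 98], [71, -7, 102], [72, 6, 102], [72, 4, 100], [72, 5, 97], [72, 5, 97], [72, -4, 100], [72, 9, 100], [72, 3, 97], [73, 9, 104], [77, -8, 105], [79, -8, 109]]
```

View pics/s5.png

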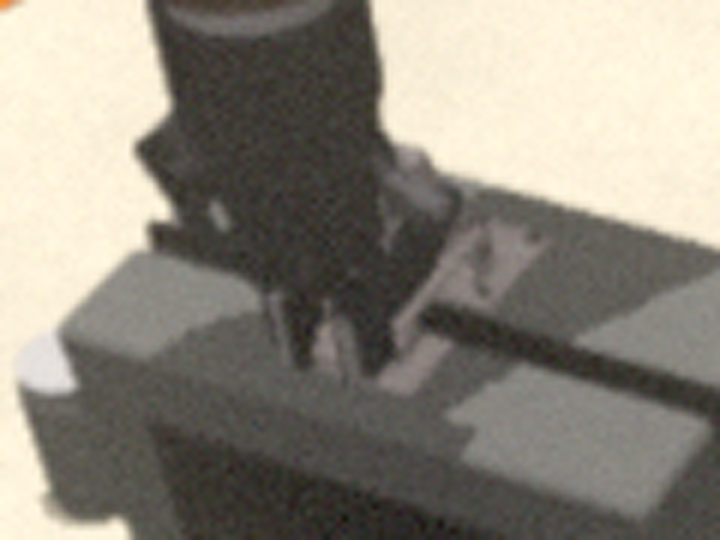

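The scene crop shows the gripper over the lid at (320,250), with the handle leaning behind it at (415,170). Depth puts the bar at about x=40, z=28, clear of the lip edge at x≈33. Lower it past the lip.

Emit:
drive_tool --plan '[{"dx": -0.0001,"dy": 0,"dz": 0.002,"roll": 0,"hand": 0.015},{"dx": -0.0003,"dy": 0,"dz": 0.004,"roll": 0,"hand": 0.015},{"dx": -0.0005,"dy": 0,"dz": 0.006,"roll": 0,"hand": 0.015},{"dx": -0.0008,"dy": 0,"dz": 0.008,"roll": 0,"hand": 0.015},{"dx": -0.001,"dy": 0,"dz": 0.0095,"roll": 0,"hand": 0.015},{"dx": -0.0012,"dy": 0,"dz": 0.011,"roll": 0,"hand": 0.015},{"dx": -0.0012,"dy": 0,"dz": 0.011,"roll": 0,"hand": 0.015},{"dx": -0.0012,"dy": 0,"dz": 0.011,"roll": 0,"hand": 0.015}]' --force 20

```text
time: 6.23
ee_pos: [0.6808, -0.1389, 0.1964]
tcp_rot: [180.0, 0.0, 10.7]
wrist_force: [1.8, -5.4, -0.2]
opening: 0.0214
```

```bash
cat > look.py <<'E'
from h import *
import pickle,sys
o=bot.get_obs(); print(o['time'],tocase(o['ee_pos']),o['wrist_force'],o['opening'])
c=cam('wrist'); pickle.dump(c,open(sys.argv[1]+'.pkl','wb'))
p=tocase(pts(c)).reshape(-1,3);X,Y,Z=p.T
for ya,yb in((-8.5,8.5),(11,20),(-20,-11)):
    print(ya,end=' ')
    for x in range(14,76,2):
        g=(Y>ya)&(Y<yb)&(Z>-8)&(Z<60)&(X>=x)&(X<x+2)
        if g.sum()>3: print((x,int(g.sum()),round(float(np.median(Z[g])),1)),end='')
    print()
E
python3 look.py w6
```

```text
6.2333 [58.68611989  0.56077924  6.36582789] [ 1.80324661 -5.42022349 -0.19745227] 0.021387039700798326
-8.5 (22, 143, 25.7)(24, 178, 25.7)(26, 242, 25.5)(28, 245, 25.4)(30, 180, 25.5)(32, 372, 24.5)(34, 110, 21.5)(36, 189, 22.0)(38, 217, 21.4)(40, 141, 21.7)(42, 204, 21.5)(44, 204, 21.1)(46, 182, 20.3)(48, 183, 20.4)(50, 182, 20.7)(52, 225, 20.5)(54, 272, 19.3)(56, 351, 17.6)(58, 356, 16.5)(60, 355, 16.0)(62, 453, 14.0)(64, 201, -2.2)(66, 224, -3.5)(68, 161, -6.2)
11 (14, 29, 2.7)(16, 32, 2.6)(18, 26, 2.5)(20, 27, 3.3)(22, 24, 24.7)(24, 32, 24.4)(26, 29, 23.6)(28, 44, 22.7)(30, 30, 2.2)(32, 24, 2.1)(34, 31, 2.3)(36, 38, 21.5)(38, 40, 20.9)(40, 8, 20.1)(46, 7, 33.2)(48, 77, 38.5)(50, 106, 44.0)(52, 113, 44.0)(54, 120, 44.1)(56, 115, 44.4)(58, 110, 43.2)(60, 111, 42.4)(62, 109, 42.5)(64, 217, 22.2)(66, 256, 13.9)(68, 578, 29.6)(70, 847, 48.5)(72, 80, 52.7)
-20 (14, 27, 2.5)(16, 22, 2.3)(18, 16, 2.6)(20, 12, 2.9)(22, 17, 24.6)(24, 14, 23.5)(26, 16, 23.3)(28, 16, 22.3)(30, 12, 2.4)(32, 9, 2.3)(34, 8, 2.3)(36, 4, 11.5)(48, 13, 45.0)(50, 33, 55.2)(52, 43, 52.1)(54, 39, 51.8)(56, 40, 51.1)(58, 43, 47.8)(60, 39, 46.5)(62, 41, 46.2)(64, 229, 20.0)(66, 273, 18.9)(68, 426, 27.5)(70, 892, 51.8)(72, 141, 52.9)
```

Emit:
drive_tool --plan '[{"dx": -0.0002,"dy": 0,"dz": 0.001,"roll": 0,"hand": 0.015},{"dx": -0.0004,"dy": 0,"dz": 0.002,"roll": 0,"hand": 0.015},{"dx": -0.0015,"dy": 0,"dz": 0.002,"roll": 0,"hand": 0.015},{"dx": -0.0025,"dy": 0,"dz": 0.002,"roll": 0,"hand": 0.015},{"dx": -0.0035,"dy": 0,"dz": 0.002,"roll": 0,"hand": 0.015},{"dx": -0.0045,"dy": 0,"dz": 0.002,"roll": 0,"hand": 0.015},{"dx": -0.005,"dy": 0,"dz": 0.002,"roll": 0,"hand": 0.015},{"dx": -0.005,"dy": 0,"dz": 0.002,"roll": 0,"hand": 0.015},{"dx": -0.005,"dy": 0,"dz": 0.002,"roll": 0,"hand": 0.015}]' --force 20

```text
time: 7.03
ee_pos: [0.6767, -0.1396, 0.1946]
tcp_rot: [180.0, -0.1, 10.7]
wrist_force: [6.1, -4.4, -1.0]
opening: 0.0217
```

```bash
python3 look.py w7
```

```text
7.0333 [54.51917201  0.57424674  4.59650237] [ 6.0588379 -4.3512493 -0.9918687] 0.021678898857202915
-8.5 (22, 134, 25.7)(24, 189, 25.8)(26, 181, 25.8)(28, 191, 25.5)(30, 199, 25.5)(32, 520, 23.3)(34, 236, 20.0)(36, 159, 20.2)(38, 206, 20.1)(40, 200, 19.4)(42, 200, 18.9)(44, 173, 18.8)(46, 201, 19.1)(48, 226, 18.6)(50, 269, 17.6)(52, 292, 15.9)(54, 366, 14.5)(56, 363, 14.1)(58, 414, 11.7)(60, 171, -1.3)(62, 178, -1.4)(64, 209, -2.2)(66, 231, -3.5)(68, 160, -6.4)
11 (14, 26, 2.9)(16, 25, 2.8)(18, 36, 23.1)(20, 30, 22.8)(22, 30, 22.1)(24, 30, 21.7)(26, 38, 2.4)(28, 20, 2.1)(30, 35, 2.4)(32, 41, 19.8)(34, 48, 18.9)(42, 6, 38.9)(44, 76, 40.4)(46, 108, 42.6)(48, 113, 39.5)(50, 115, 42.6)(52, 114, 42.2)(54, 99, 41.6)(56, 108, 41.7)(58, 111, 42.4)(60, 184, 31.7)(62, 208, 16.8)(64, 794, 27.9)(66, 881, 50.8)(68, 153, -4.0)
-20 (14, 15, 2.6)(16, 19, 3.0)(18, 13, 22.9)(20, 18, 22.3)(22, 12, 22.3)(24, 17, 21.2)(26, 11, 2.1)(28, 8, 1.7)(30, 11, 2.9)(32, 6, 2.3)(44, 11, 43.1)(46, 35, 52.7)(48, 43, 50.0)(50, 43, 49.6)(52, 38, 49.1)(54, 36, 46.8)(56, 35, 45.0)(58, 49, 44.2)(60, 237, 24.8)(62, 199, 15.8)(64, 590, 26.9)(66, 1000, 52.0)(68, 214, 49.1)
```

Emit:
drive_tool --plan '[{"dx": -0.001,"dy": 0,"dz": 0,"roll": 0,"hand": 0.015},{"dx": -0.002,"dy": 0,"dz": 0,"roll": 0,"hand": 0.015},{"dx": -0.0025,"dy": 0,"dz": 0,"roll": 0,"hand": 0.015},{"dx": -0.0025,"dy": 0,"dz": 0,"roll": 0,"hand": 0.015},{"dx": -0.0025,"dy": 0,"dz": 0,"roll": 0,"hand": 0.015}]' --force 20

```text
time: 7.5
ee_pos: [0.6747, -0.14, 0.1947]
tcp_rot: [180.0, -0.1, 10.7]
wrist_force: [7.9, -3.8, -0.8]
opening: 0.0215
```

```bash
python3 look.py w8
```

```text
7.5 [52.54237406  0.57182652  4.65344136] [ 7.89843439 -3.82143637 -0.82256033] 0.021543753936198836
-8.5 (20, 12, 25.4)(22, 174, 25.8)(24, 192, 25.8)(26, 190, 25.7)(28, 191, 25.7)(30, 212, 25.5)(32, 560, 22.8)(34, 156, 20.1)(36, 204, 20.1)(38, 207, 19.4)(40, 194, 18.9)(42, 175, 18.8)(44, 183, 19.1)(46, 240, 18.6)(48, 276, 17.4)(50, 280, 16.0)(52, 355, 14.8)(54, 372, 14.0)(56, 417, 12.2)(58, 167, -1.1)(60, 167, -1.1)(62, 187, -1.4)(64, 195, -2.2)(66, 245, -3.6)(68, 131, -6.3)
11 (14, 31, 3.0)(16, 28, 23.0)(18, 33, 22.5)(20, 30, 22.1)(22, 29, 21.3)(24, 30, 2.6)(26, 25, 2.5)(28, 35, 2.5)(30, 44, 2.7)(32, 50, 18.5)(40, 11, 36.0)(42, 67, 39.9)(44, 105, 42.9)(46, 116, 41.1)(48, 112, 42.5)(50, 116, 42.6)(52, 102, 41.4)(54, 105, 41.2)(56, 114, 41.0)(58, 190, 31.3)(60, 195, 17.2)(62, 802, 28.5)(64, 837, 51.4)(66, 212, -2.9)(68, 59, -6.7)
-20 (14, 17, 3.0)(16, 17, 22.6)(18, 16, 22.0)(20, 13, 22.0)(22, 15, 21.2)(24, 10, 2.5)(26, 7, 2.3)(28, 10, 2.5)(30, 4, 2.0)(42, 13, 42.9)(44, 36, 53.5)(46, 40, 47.5)(48, 45, 49.4)(50, 34, 49.0)(52, 34, 48.2)(54, 35, 47.7)(56, 48, 44.6)(58, 238, 25.5)(60, 193, 15.7)(62, 625, 28.0)(64, 955, 52.5)(66, 241, -2.0)(68, 73, -6.4)
```

The bar is now at about x=31, z=17, under the lip and next to the post. Let go and rise.

Emit:
drive_tool --plan '[{"dx": -0.0005,"dy": 0,"dz": 0,"roll": 0,"hand": 0.015},{"dx": -0.0005,"dy": 0,"dz": 0,"roll": 0,"hand": 0.045},{"dx": -0.0005,"dy": 0,"dz": 0,"roll": 0,"hand": 0.045},{"dx": -0.0005,"dy": 0,"dz": 0,"roll": 0,"hand": 0.045},{"dx": -0.0005,"dy": 0,"dz": 0,"roll": 0,"hand": 0.045},{"dx": -0.0005,"dy": 0,"dz": -0.01,"roll": 0,"hand": 0.045},{"dx": -0.0005,"dy": 0,"dz": -0.025,"roll": 0,"hand": 0.045},{"dx": -0.0005,"dy": 0,"dz": -0.05,"roll": 0,"hand": 0.045},{"dx": -0.0005,"dy": 0,"dz": -0.08,"roll": 0,"hand": 0.0},{"dx": -0.0005,"dy": 0,"dz": -0.11,"roll": 0,"hand": 0.0},{"dx": -0.0005,"dy": 0,"dz": -0.13,"roll": 0,"hand": 0.0},{"dx": -0.0005,"dy": 0,"dz": -0.13,"roll": 0,"hand": 0.0},{"dx": -0.0005,"dy": 0,"dz": -0.13,"roll": 0,"hand": 0.0}]' --force 20

```text
time: 8.63
ee_pos: [0.6735, -0.1401, 0.3261]
tcp_rot: [180.0, -0.1, 10.7]
wrist_force: [0.4, 0.5, -0.5]
opening: 0.0001
```

```bash
python3 look.py w9; python3 - <<'E'
from h import *
for n in('scene','top'):
    c=cam(n); p=tocase(pts(c)).reshape(-1,3);X,Y,Z=p.T
    g=(abs(Y)<9)&(Z>35)&(X>-50)&(X<30)&(Z<95); q=p[g]; print(n,g.sum(),q[np.argsort(q[:,2])][::max(1,len(q)//20)].round(0).astype(int).tolist())
c=cam('scene');u,v=proj(c,toworld([0,0,40]));f=c['frame'][int(v)-45:int(v)+45,int(u)-60:int(u)+60]
save('s9',np.clip(cv2.resize(f,None,fx=6,fy=6,interpolation=2)*1.5,0,255).astype(np.uint8))
E
```

```text
8.6333 [ 51.31758231   0.63716075 136.13535538] [ 0.36912859  0.4790247  -0.45054916] 5.151599494358276e-05
-8.5 (20, 6, 24.8)(22, 60, 26.0)(24, 55, 26.0)(26, 58, 25.9)(28, 62, 25.4)(30, 58, 25.8)(32, 117, 22.4)(34, 53, 20.2)(36, 60, 19.9)(38, 63, 19.7)(40, 62, 19.0)(42, 52, 18.6)(44, 60, 19.3)(46, 66, 18.6)(48, 76, 17.6)(50, 66, 16.3)(52, 70, 15.6)(54, 109, 13.7)(56, 106, -0.2)(58, 56, -1.4)(60, 54, -1.1)(62, 60, -1.6)(64, 55, -2.4)(66, 77, -3.7)(68, 24, -7.0)
11 (14, 32, 23.3)(16, 28, 22.1)(18, 34, 22.1)(20, 33, 21.1)(22, 18, 21.8)(24, 19, 21.2)(26, 19, 20.5)(28, 42, 18.3)(30, 60, 19.5)(32, 62, 17.1)(34, 29, 1.8)(36, 27, 1.6)(38, 22, 2.0)(40, 22, 1.5)(42, 26, 1.6)(44, 25, 1.5)(46, 42, 1.5)(48, 27, -0.8)(50, 26, -0.8)(52, 29, -0.5)(54, 25, -1.0)(56, 30, -0.8)(58, 28, -1.2)(60, 29, -0.9)(62, 32, -1.4)(64, 29, -2.6)(66, 37, -4.2)(68, 12, -6.8)
-20 (14, 32, 22.5)(16, 29, 22.6)(18, 33, 21.6)(20, 31, 21.9)(22, 19, 21.7)(24, 19, 21.1)(26, 18, 21.0)(28, 46, 19.4)(30, 55, 19.5)(32, 60, 17.3)(34, 28, 2.2)(36, 28, 1.8)(38, 28, 1.7)(40, 23, 1.6)(42, 28, 1.5)(44, 27, 1.3)(46, 39, 1.3)(48, 32, -0.3)(50, 27, -1.0)(52, 33, -0.7)(54, 30, -1.2)(56, 31, -1.0)(58, 25, -1.1)(60, 34, -0.9)(62, 33, -1.6)(64, 34, -2.1)(66, 36, -4.0)(68, 16, -6.6)
scene 113 [[-21, 7, 35], [-18, -8, 38], [-23, -2, 40], [-22, 2, 42], [-22, 2, 45], [-22, 8, 47], [-21, 9, 51], [-25, -1, 51], [-23, 6, 55], [-22, -5, 58], [-20, 8, 60], [-24, 3, 62], [-24, -5, 65], [-24, -2, 66], [-23, 5, 69], [-25, 7, 71], [-26, -5, 73], [-21, 5, 79], [-21, 6, 82], [-20, -1, 84], [-21, -8, 85], [-30, -5, 85], [-23, -6, 86]]
top 0 []
```

View pics/s9.png

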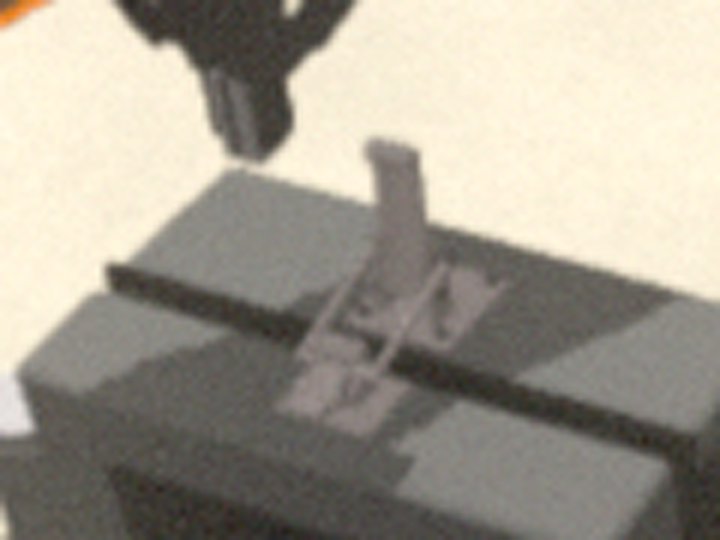

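The crop shows the loop hooked over the keeper at (340,350), the handle upright at (395,200), and the gripper clear. Next, bring the closed fingers to the keeper side of the handle.

Emit:
drive_tool --plan '[{"dx": -0.02,"dy": 0,"dz": 0,"roll": 0,"hand": 0.0},{"dx": -0.04,"dy": 0,"dz": 0,"roll": 0,"hand": 0.0},{"dx": -0.0473,"dy": 0,"dz": 0.01,"roll": 0,"hand": 0.0},{"dx": -0.0473,"dy": 0,"dz": 0.03,"roll": 0,"hand": 0.0},{"dx": -0.0473,"dy": 0,"dz": 0.05,"roll": 0,"hand": 0.0},{"dx": -0.0473,"dy": 0,"dz": 0.062,"roll": 0,"hand": 0.0},{"dx": -0.0473,"dy": 0,"dz": 0.067,"roll": 0,"hand": 0.0},{"dx": -0.0473,"dy": 0,"dz": 0.067,"roll": 0,"hand": 0.0},{"dx": -0.0473,"dy": 0,"dz": 0.067,"roll": 0,"hand": 0.0}]' --force 20

```text
time: 9.58
ee_pos: [0.6262, -0.1489, 0.2584]
tcp_rot: [-180.0, 0.0, 10.7]
wrist_force: [0.2, -0.8, 1.2]
opening: -0.0
```

Emit:
drive_tool --plan '[{"dx": -0.003,"dy": 0,"dz": 0,"roll": 0,"hand": 0.0},{"dx": -0.006,"dy": 0,"dz": 0,"roll": 0,"hand": 0.0},{"dx": -0.009,"dy": 0,"dz": 0,"roll": 0,"hand": 0.0},{"dx": -0.012,"dy": 0,"dz": 0,"roll": 0,"hand": 0.0},{"dx": -0.0145,"dy": 0,"dz": 0,"roll": 0,"hand": 0.0},{"dx": -0.017,"dy": 0,"dz": 0,"roll": 0,"hand": 0.0},{"dx": -0.0195,"dy": 0,"dz": 0,"roll": 0,"hand": 0.0},{"dx": -0.022,"dy": 0,"dz": 0,"roll": 0,"hand": 0.0},{"dx": -0.025,"dy": 0,"dz": 0.0,"roll": 0,"hand": 0.0},{"dx": -0.028,"dy": 0,"dz": 0.0005,"roll": 0,"hand": 0.0},{"dx": -0.031,"dy": 0,"dz": 0.0015,"roll": 0,"hand": 0.0},{"dx": -0.0345,"dy": 0,"dz": 0.0025,"roll": 0,"hand": 0.0},{"dx": -0.0345,"dy": 0,"dz": 0.0025,"roll": 0,"hand": 0.0}]' --force 20

```text
time: 10.67
ee_pos: [0.5927, -0.1554, 0.256]
tcp_rot: [180.0, -0.1, 10.7]
wrist_force: [4.6, 1.8, -0.0]
opening: 0.0001
```

```bash
python3 look.py w10 | cut -c1-900; python3 - <<'E'
from h import *
c=cam('scene'); p=tocase(pts(c)).reshape(-1,3);X,Y,Z=p.T
g=(abs(Y)<11)&(Z>25)&(X>-75)&(X<20)&(Z<95); q=p[g]; print(g.sum(),q[np.argsort(q[:,2])][::max(1,len(q)//30)].round(0).astype(int).tolist())
E
```

```text
10.6667 [-30.91423809   0.61270754  65.95255599] [ 4.61861419  1.75860447 -0.02999919] 0.00011299875861972115
-8.5 (14, 60, 10.2)(16, 64, 11.5)(18, 95, 26.0)(20, 141, 26.2)(22, 136, 26.2)(24, 138, 26.0)(26, 139, 25.9)(28, 173, 25.8)(30, 130, 21.2)(32, 130, 21.1)(34, 131, 20.7)(36, 165, 20.2)(38, 135, 20.3)(40, 136, 20.7)(42, 136, 20.4)(44, 139, 19.5)(46, 159, 18.3)(48, 134, 17.7)(50, 132, 17.2)(52, 92, 16.7)(54, 99, -0.2)(56, 127, -0.3)(58, 127, -0.4)(60, 125, -1.0)(62, 112, -1.7)(64, 84, -3.5)
11 (14, 78, 21.7)(16, 68, 21.1)(18, 67, 20.9)(20, 73, 20.6)(22, 49, 21.1)(24, 67, 20.6)(26, 71, 21.2)(28, 97, 19.4)(30, 64, 2.3)(32, 55, 2.4)(34, 68, 2.2)(36, 65, 2.2)(38, 60, 2.3)(40, 60, 2.4)(42, 55, 2.4)(44, 50, 1.7)(46, 67, 0.1)(48, 66, -0.2)(50, 67, 0.0)(52, 68, -0.4)(54, 67, -0.4)(56, 65, -0.1)(58, 64, -0.5)(60, 66, -0.7)(62, 58, -1.7)(64, 41, -3.4)
-20 (14, 70, 21.8)(16, 63, 21.0)(18, 66, 21.1)(20, 71, 20.5)(22, 51, 21.2)(24, 64, 21.0)(26, 66, 21.2)(28, 92, 19.5)(30, 53, 2.2)(32, 61, 2.3)(34, 68, 2.4)(36, 67, 2.3)(38, 61, 2.1)(40, 60, 2.1)(42, 45, 1.9)(44, 63, 1.8)(46, 68, -0.0)(48, 68, -0.1)(50, 68, -0.2)(52, 68, -0.1)(54, 64, -0.1)(56, 67, -0.2)(58, 64, -0.4)(60, 63, -0.6)(62, 59, -1.7)(64, 44, -3.4)
176 [[-23, 9, 25], [-24, 6, 27], [-23, -1, 29], [-24, 7, 30], [-25, -5, 32], [-27, 5, 34], [-28, -7, 35], [-38, 11, 37], [-27, 9, 38], [-33, 8, 39], [-31, 4, 40], [-32, 3, 41], [-32, -2, 43], [-33, 7, 45], [-33, 4, 47], [-34, 9, 48], [-36, 11, 50], [-35, -8, 52], [-38, 5, 53], [-36, 1, 56], [-39, 8, 60], [-40, 11, 63], [-23, 9, 71], [-24, 8, 72], [-19, 6, 75], [-26, 8, 77], [-25, -9, 79], [-21, 8, 80], [-24, -10, 82], [-18, 3, 84], [-21, -5, 85], [-21, 2, 87], [-21, 10, 90], [-22, 10, 92], [-19, 9, 93], [-20, -3, 95]]
```

The lid is being drawn in: the lip has moved back 3 mm, with only about 5 N on the tool. Continue the arc.

Emit:
drive_tool --plan '[{"dx": -0.003,"dy": 0,"dz": 0.0013,"roll": 0,"hand": 0.0},{"dx": -0.006,"dy": 0,"dz": 0.003,"roll": 0,"hand": 0.0},{"dx": -0.009,"dy": 0,"dz": 0.0046,"roll": 0,"hand": 0.0},{"dx": -0.0117,"dy": 0,"dz": 0.0066,"roll": 0,"hand": 0.0},{"dx": -0.0144,"dy": 0,"dz": 0.0087,"roll": 0,"hand": 0.0},{"dx": -0.0168,"dy": 0,"dz": 0.0109,"roll": 0,"hand": 0.0},{"dx": -0.0191,"dy": 0,"dz": 0.0133,"roll": 0,"hand": 0.0},{"dx": -0.0213,"dy": 0,"dz": 0.0158,"roll": 0,"hand": 0.0},{"dx": -0.0233,"dy": 0,"dz": 0.0185,"roll": 0,"hand": 0.0},{"dx": -0.0251,"dy": 0,"dz": 0.0213,"roll": 0,"hand": 0.0},{"dx": -0.0267,"dy": 0,"dz": 0.0243,"roll": 0,"hand": 0.0},{"dx": -0.0281,"dy": 0,"dz": 0.0273,"roll": 0,"hand": 0.0},{"dx": -0.0291,"dy": 0,"dz": 0.03,"roll": 0,"hand": 0.0},{"dx": -0.03,"dy": 0,"dz": 0.0325,"roll": 0,"hand": 0.0},{"dx": -0.0305,"dy": 0,"dz": 0.0345,"roll": 0,"hand": 0.0},{"dx": -0.031,"dy": 0,"dz": 0.036,"roll": 0,"hand": 0.0},{"dx": -0.031,"dy": 0,"dz": 0.036,"roll": 0,"hand": 0.0}]' --force 20

```text
time: 12.18
ee_pos: [0.5618, -0.1611, 0.219]
tcp_rot: [-180.0, 0.1, 10.7]
wrist_force: [0.2, 0.2, -0.8]
opening: 0.0001
```

```bash
python3 look.py w11 | cut -c1-500; python3 - <<'E'
from h import *
c=cam('scene'); p=tocase(pts(c)).reshape(-1,3);X,Y,Z=p.T
g=(abs(Y)<11)&(Z>12)&(X>-110)&(X<0)&(Z<95); q=p[g]; print(g.sum(),q[np.argsort(q[:,0])][::max(1,len(q)//30)].round(0).astype(int).tolist())
E
```

```text
12.1833 [-62.30335267   0.76674467  29.04121723] [ 0.22085397  0.1587273  -0.75352786] 0.00013246777736244898
-8.5 (14, 290, 13.5)(16, 258, 26.4)(18, 272, 26.5)(20, 247, 26.4)(22, 260, 26.4)(24, 274, 26.4)(26, 205, 23.2)(28, 245, 23.1)(30, 245, 23.1)(32, 285, 23.3)(34, 290, 24.1)(36, 288, 24.7)(38, 276, 24.6)(40, 268, 23.8)(42, 236, 23.5)
11 (14, 134, 19.6)(16, 107, 19.5)(18, 134, 20.0)(20, 144, 21.1)(22, 132, 21.8)(24, 83, 20.7)(26, 21, 2.9)(28, 96, 2.8)(30, 106, 2.8)(32, 113, 3.0)(34, 112, 2.7)(36, 116, 2.7)(38, 99, 2.8)(40, 76, 2.6)(42, 71, 1.0)(44, 90, 0.7)(46, 113, 0.7)(48, 61, 0.6)
-20 (14, 118, 19.7)(16, 113, 19.5)(18, 130, 19.8)(20, 140, 20.9)(22, 118, 21.8)(24, 77, 20.9)(26, 22, 2.8)(28, 104, 2.8)(30, 106, 2.7)(32, 107, 2.8)(34, 113, 2.9)(36, 102, 2.7)(38, 93, 2.6)(40, 91, 2.7)(42, 70, 1.0)(44, 103, 0.8)(46, 112, 0.5)(48, 68, 0.6)
271 [[-92, 2, 23], [-82, 5, 24], [-74, 7, 21], [-67, 5, 22], [-60, 3, 19], [-58, 9, 31], [-56, 9, 42], [-55, 9, 21], [-54, 0, 74], [-54, -4, 22], [-53, -2, 56], [-53, -2, 92], [-53, -1, 60], [-52, 9, 45], [-52, -1, 51], [-51, 6, 42], [-51, -2, 84], [-51, 6, 75], [-50, -8, 19], [-50, 10, 79], [-49, 6, 55], [-49, -1, 44], [-46, -3, 21], [-44, -4, 19], [-38, -3, 23], [-33, 3, 23], [-30, 7, 20], [-27, -11, 23], [-22, 5, 15], [-20, -2, 18], [-16, -11, 15]]
```

The lever has snapped flat, and the tool force is back to zero. Retreat and check.

Emit:
drive_tool --plan '[{"dx": 0,"dy": 0,"dz": -0.02,"roll": 0,"hand": 0.0},{"dx": 0,"dy": 0,"dz": -0.05,"roll": 0,"hand": 0.0},{"dx": 0,"dy": 0,"dz": -0.09,"roll": 0,"hand": 0.0},{"dx": 0,"dy": 0,"dz": -0.13,"roll": 0,"hand": 0.0},{"dx": 0,"dy": 0,"dz": -0.16,"roll": 0,"hand": 0.0},{"dx": 0,"dy": 0,"dz": -0.16,"roll": 0,"hand": 0.0},{"dx": 0,"dy": 0,"dz": -0.16,"roll": 0,"hand": 0.0},{"dx": 0,"dy": 0,"dz": -0.16,"roll": 0,"hand": 0.0}]'

```text
time: 12.95
ee_pos: [0.5625, -0.1612, 0.3789]
tcp_rot: [-180.0, 0.0, 10.7]
wrist_force: [0.1, 0.4, -0.4]
opening: -0.0001
```

```bash
python3 - <<'E'
from h import *
o=bot.get_obs(); print(o['time'],tocase(o['ee_pos']),o['wrist_force'])
for n in('wrist','scene'):
    c=cam(n); p=tocase(pts(c)).reshape(-1,3);X,Y,Z=p.T
    for nm,g in(('handle',(abs(Y)<9)&(X>-100)&(X<-40)&(Z>8)&(Z<90)),('lip',(abs(Y)<9)&(X>8)&(X<40)&(Z>24.6)&(Z<32)),('bar',(abs(abs(Y)-15.5)<3.5)&(X>12)&(X<40)&(Z>12)&(Z<32))):
        if g.sum()>5: print(n,nm,g.sum(),np.percentile(p[g],[2,50,98],axis=0).round(1).tolist())
b=cam('top'); d=np.load('first.npz')['tf'].astype(int)
f=b['frame'].astype(int); k=(abs(f-d).max(2)>40).astype(np.uint8)
for nm,(u,v) in dict(tin=(256,218),cone=(434,168),screwdriver=(353,250)).items(): print(nm,k[v-25:v+25,u-18:u+18].mean())
f=c['frame'];u,v=proj(c,toworld([0,0,20]));f=f[int(v)-45:int(v)+45,int(u)-60:int(u)+60]
save('s12',np.clip(cv2.resize(f,None,fx=6,fy=6,interpolation=2)*1.5,0,255).astype(np.uint8))
E
```

```text
12.95 [-61.70311541   0.53024301 188.94229149] [ 0.12523882  0.35866038 -0.35063357]
wrist handle 1195 [[-89.5, -8.8, 20.8], [-64.5, -0.3, 22.3], [-40.9, 8.3, 26.8]]
wrist lip 343 [[15.6, -8.8, 24.9], [20.9, -0.1, 26.4], [26.2, 8.5, 28.0]]
wrist bar 231 [[12.7, -18.9, 17.4], [20.4, -13.0, 19.5], [25.0, 18.5, 21.4]]
scene handle 92 [[-90.1, -8.6, 18.6], [-67.0, 0.4, 21.1], [-41.0, 8.6, 25.4]]
scene lip 20 [[16.5, -6.9, 24.8], [22.3, 1.4, 25.8], [28.2, 8.6, 27.6]]
scene bar 19 [[17.8, -17.4, 15.8], [22.7, 12.7, 17.5], [38.2, 18.1, 24.9]]
tin 0.0
cone 0.24388888888888888
screwdriver 0.5394444444444444
```

View pics/s12.png

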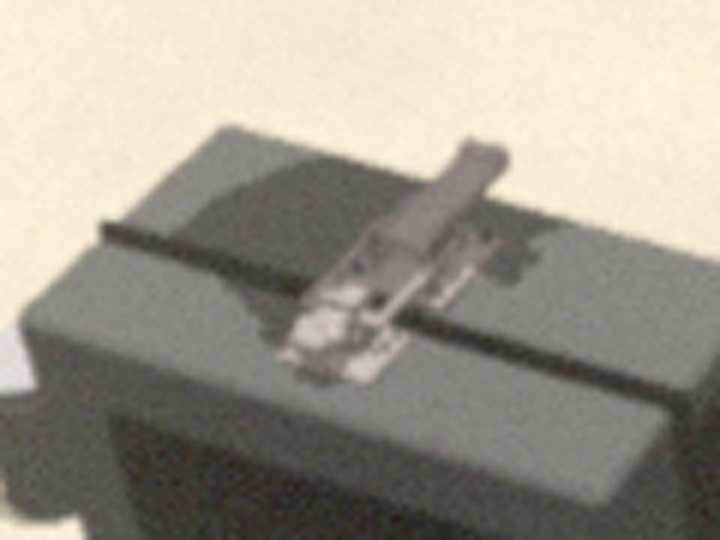

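The last picture shows the handle flat over the deep half at (440,200) and the loop hooked at the keeper at (335,335). The arm never came near a bystander; the changed top-view pixels around the cone and screwdriver are probably the arm's shadow and body. Handing in.

```bash
python3 -c "
from workcell import bot
print(bot.job_done())"
```

```text
the job is handed in; nothing more can be done
None
```

The latch is closed and the job is handed in, at about 13 s of the 51 s allowed; no verdict came back. I pinched the loop tab by its studs and took it over the keeper's lip and back under it. After letting go, I pushed the lever over with closed fingers until it snapped flat, then moved clear.

**Last checks:**
- **Lever:** the handle lies level, with its face at about z = 22 mm along its whole length.
- **Loop:** the bar sits under the keeper's lip and against the post.
- **Lid:** the lip moved in about 6.5–7 mm, which puts the lid near 0.010 rad.
- **Forces:** the tool read almost no force once clear. The wrist never read more than about 10 N at the end of any move, but I did not see the peaks during moves.

**Not confirmed:**
- **Pull on the keeper:** I could not measure it directly. I infer it from the lever snapping flat and the lid being drawn in.
- **Bystanders:** my top-view comparison showed no change at the bottle on the left. It did show changed pixels around the other bottle and the screwdriver. I put that down to the arm and its shadow, since the arm stayed above the case, but I did not check further.
- **Refused move:** one move was refused because a row lacked "roll". It did nothing and I repeated it.
- **Picture budget:** I viewed 11 pictures, one over the 10.

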